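# Start and run down the hub nut of a label-roll stand

## Task

A roll of labels stands on the label stand without its retaining nut. Put the brass flange nut (flange down) on the stand's threaded stud, back it off anticlockwise until you feel the thread drop in, then turn it clockwise until its flange sits down on the roll, and let go. Be gentle: never force the nut or press hard, and leave the carton, the glue stick and the roll of tape where they are.

Things in the scene. Friction and masses are not known exactly. Their poses are not given: they have to be found in the camera images.
- nut: Brass flange nut, about 0.12 kg, lying on the table, flange down. Origin: centre of its underside, z up along its axis. Hexagon 46 mm across flats, from 2 to 38 mm above the origin; flats face 0, 60, 120 ... degrees from its x axis. Round flange 60 mm in diameter, 4 mm thick. Open bore 33 mm. Grip two opposite flats, fingertips above the flange.
- nut_lugs (a point): Point on the nut's axis 8 mm above its underside, level with the three lugs inside the bore that act as its thread: 120 degrees apart, each 16 degrees wide, 2 mm thick, inner ends on a circle 24 mm in diameter.
- stand: Label stand, fixed to the table. Origin: centre of its underside, z up along the stud's axis. Round grey foot 132 mm in diameter, 12 mm high; black hub 33 mm in diameter up to 50 mm; above it the steel stud. Its yaw does not tell where the thread starts.
- stud_tip (a point): Tip of the stud, on its axis, 90 mm above the stand's origin. Smooth taper from 10 mm diameter here to 22 mm at 73 mm; below it a coarse right-hand thread, 31 mm outer and 22 mm core diameter, three blunt starts 120 degrees apart at an angle that differs every time and is not measured. About 1 mm radial play for the nut.
- land (a point): On the axis, level with the lands, 68.75 mm above the stand's origin: level tops of the first threads, each about 80 degrees long, with a stop 3.5 mm higher at its clockwise end. A nut set on the lands has its underside about 62 mm above the stand's origin (66 if on the stops); turned clockwise from there it is blocked.
- entry (a point): On the axis, at the thread entries. Backed off anticlockwise by at most 120 degrees with a light push (a few N), the lugs run off the lands and the nut drops about 5 mm, underside to about 56.5 mm above the stand's origin. The nut has about 20 degrees of freedom in an entry; further back it is blocked. It may by chance drop in at once.
- seat (a point): On the axis, level with the top of the label roll, 52 mm above the stand's origin. From the entry the nut screws down clockwise (seen from above), 18 mm a turn with about 1.5 mm axial play; after a quarter to a third of a turn its flange meets the roll. Released, it stays.
- label_roll: White roll of blank labels, 90 mm in diameter, 40 mm high, loose, lying round the hub on the stand's foot. Origin: centre of its underside, on the foot 12 mm above the table; its top is 52 mm above the table.
- carton: Dark printed carton, 78 x 117 x 58 mm, bystander; origin at the centre of its underside.
- glue_stick: Glue stick standing upright, 25 mm in diameter, 95 mm high, bystander; origin at the centre of its underside.
- tape_roll: Roll of tan tape lying flat, 96 mm in diameter, 25 mm high, bystander; origin at the centre of its underside.
Not all that is in view belongs to the job. Several things look just like the nut: the one meant starts farthest to the robot's left.

How it is judged:
By the outcome, as a careful person would: the job done as asked, in the order asked, and still so for the second after the job is handed in, with the robot touching nothing.
It also fails if it takes over 72 s, if anything falls off the work surface, if the arm or the gripper's body presses on something with over 40 N, if the wrist force passes 120 N, or if a joint passes its speed limit or range.

## Robot

A 6-joint arm with a two-finger parallel gripper is mounted at the origin on a cart in front of the work surface, level with it; the furniture and walls round the work are solid. World frame = base frame: x ahead of the robot, y to its left, z up, the work surface at z = 0. Lengths are in mm, angles in rad, forces in N, time in s.
With the tool pointing down it reaches from about 400 to 925 mm from the base axis. Payload 12.5 kg.
Tool frame: the origin (TCP) lies at the centre of the arm's flange, where the gripper is bolted on; the fingertips stand 190 mm ahead of it and the grasp point (between the pads) lies env.grip_point_offset ahead of it (env.grip_point_offset is the distance from the TCP to the grasp point, in mm); z points along the fingers, x is the direction in which the jaws open and shut, and the axes are right-handed (so a half turn about z gives the same grasp; the last joint's range is limited). The gripper opens to 95 mm and grips with 3 to 60 N. Pads are 20 mm wide; open, the fingers measure 119 mm over their backs; the gripper's body (75 mm by 180 mm) begins 59 mm behind the grasp point.
Start: joints at [1.088, 0.491, 1.559, -0, 1.092, -0.106], TCP at [229.943, 581.163, 404.761] pointing down, gripper open.
Joint ranges: [-3.1, 3.1], [-0.84, 2.19], [0.05, 2.79], [-1.13, 4.28], [0.06, 2.93], [-2.69, 2.69]. Speed limits (rad/s): [2.22, 2.22, 2.79, 3.14, 3.14, 3.14].

## Interface

Orientations are given as [roll, pitch, yaw] about the fixed x, y, z axes, in that order (R = Rz(yaw) Ry(pitch) Rx(roll)).
In Python, from cell import state, read_camera, camera_model, job_done, env gives the robot as it stands.
- The arm moves only by the tool arm_command, never from a script. Its argument "steps" is a list of rows, each a list of 6 numbers: the shift along the tool's x, y, z in cm, then the turn, a rotation vector about the tool's x, y, z in degrees. In form: [[dx, dy, dz, rx, ry, rz], ...]. A call has 1 to 12 rows; each row is the pose to reach, as a shift and turn from the pose commanded when the call began, along the tool's axes at that moment; what a row does not reach only later rows make up. A row lasts 1/12 s, in which the tool goes at most 41.7 mm and 7.16 degrees, less where a joint would pass 70% of its speed; a pose out of reach is approached as far as the arm can. A call with a gripper value outside its range is refused whole. "jaw" is the finger opening in cm, from 0 to 9.51, set as the call begins (left out, the last holds). The fingers move at their own pace and stop on an object; the grip force is fixed at half the most. Time passes only in rows, so rows that repeat a pose let the fingers close. It gives the time, the measured TCP pose, the force and the opening at its end, in the units of the state.
- state(): the state, without advancing time (a new reading comes with each control period).
- read_camera(name): name is "scene" or "top" or "wrist"; returns the picture (420x560x3 uint8, red, green, blue); there is no depth.
- camera_model(name): a dict with "K" (3x3 intrinsics, pixels), "xyz" and "rotation" of the camera in the world. Camera axes: x right, y up, looking along -z (the intrinsics and any distortion apply to the point x, -y, -z); pixel columns grow to the right and rows downward; lengths in mm; the calibration is good to about 2 mm. The wrist camera is an equidistant fisheye: a pixel r from the principal point sees the ray r / f radians off the axis. A picture is of the moment at which its call begins: read the wrist's pose just before it. camera_model takes no time and is no camera call; for the wrist camera it gives the pose at the moment of the call.
- job_done(): hands the job in, once; it reports no verdict.
The state is a dict: "t": time; "joints": joint angles; "qvel": joint speeds; "tau": joint torques, N m; "eef_pos": TCP position; "tcp_rot": TCP orientation; "ft_force": force on the tool from outside, world axes, zero at the start; "moment": the same for the moment, N m; "opening": opening from 0.0 (shut) to 1.0 (fully open).
Only numpy, scipy, OpenCV 4.12 (cv2) and the standard library are available. Lean on these libraries where they do the work, as an engineer would, in place of code of your own. Each camera call takes 0.05 s, during which the arm holds its last target. There are 200 camera calls.

## Working session

There is one attempt and no reset: what is moved stays moved. The work goes in short steps, Python scripts to look and compute and a tool call to move; the robot and the scene stay as the last step left them, time stands still between calls to the robot, and variables do not carry over. Pictures are saved under pics/ and viewed, about 8 in all and at most 12, crops included, and the job is handed in when it is done.

Besides the shell and the picture viewer there is one more tool, called after ">>>" by a JSON object that holds its "op" and its "data", one argument or row to a line. arm_command: Moves the arm, as the interface text tells. Its arguments: {"type":"object","properties":{"steps":{"type":"array"},"jaw":{"type":"number"}},"required":["steps"]}

```bash
ls; mkdir -p pics; python3 - <<'E'
from cell import *
import cv2
for n in("top","scene"):
    im=read_camera(n); cv2.imwrite(f"pics/{n}0.png",im[...,::-1]); m=camera_model(n); print(n,m)
print(state(),env.grip_point_offset)
E
```

```text
pics
top {'K': array([[504.32513631,   0.        , 282.38829788],
       [  0.        , 504.32513631, 208.54145946],
       [  0.        ,   0.        ,   1.        ]]), 'xyz': array([ 435.01892892,   26.13048312, 1407.3490025 ]), 'rotation': array([ 0.10357883, -0.00473262, -1.54363027])}
scene {'K': array([[390.69026079,   0.        , 274.67934871],
       [  0.        , 390.69026079, 203.25664638],
       [  0.        ,   0.        ,   1.        ]]), 'xyz': array([  74.15647839, -671.2634559 ,  725.30161455]), 'rotation': array([ 0.92903202, -0.01433855, -0.58400166])}
{'t': 0.1, 'joints': array([ 1.08837336e+00,  4.91504499e-01,  1.55940739e+00, -2.53174314e-06,
        1.09171682e+00, -1.05616144e-01]), 'qvel': array([-0.00036993, -0.00112104, -0.00049838,  0.00084844,  0.0009822 ,
       -0.00018318]), 'tau': array([ 3.55382959e-03, -6.13627410e+01, -2.58606684e+01,  6.94008940e-02,
        4.69678058e-02, -5.06131892e-05]), 'eef_pos': array([229.94387266, 581.12805937, 404.21034236]), 'tcp_rot': array([-3.14148567e+00,  1.03051843e-03,  1.19399072e+00]), 'ft_force': array([0.38380071, 0.13442488, 0.02170222]), 'moment': array([-0.05142688, -0.04918483,  0.01326353]), 'opening': 1.0008415000208604} 171.3
```

View pics/top0.png

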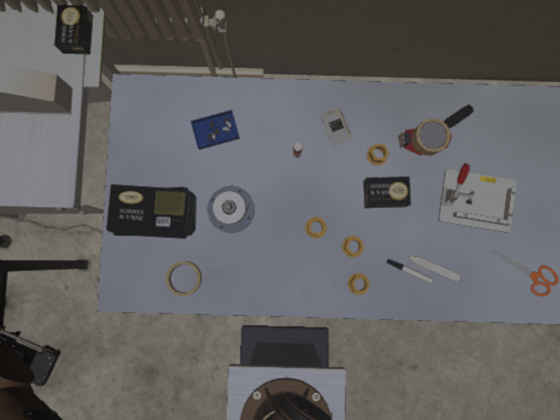

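View pics/scene0.png

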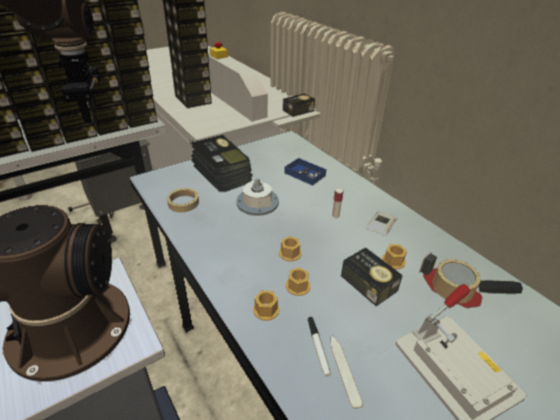

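Top view: four nut lookalikes, at pixels (316,228), (353,246), (359,284) and (377,153). Image left is the robot's left (+y), so (316,228) fits "farthest left". The stand is at (231,208), the tape at (183,278), the carton at (388,191) and the glue stick at (297,150).

```bash
cat > h.py <<'E'
import numpy as np, cv2
from scipy.spatial.transform import Rotation as R
from cell import *
def ray(n,uv,m=None):
    m=m or camera_model(n); K=m["K"]; d=(np.array(uv,float)-K[:2,2])/K[0,0]
    if n=="wrist":
        r=np.hypot(*d); v=np.array([*(d/r*np.sin(r) if r>1e-9 else d),np.cos(r)])
    else: v=np.array([*d,1])
    v*=[1,-1,-1]
    return m["xyz"],R.from_euler("xyz",m["rotation"]).apply(v)
def onz(n,uv,z,m=None):
    o,v=ray(n,uv,m); return o+v*(z-o[2])/v[2]
def proj(n,p,m=None):
    m=m or camera_model(n); K=m["K"]; c=R.from_euler("xyz",m["rotation"]).inv().apply(np.array(p,float)-m["xyz"])*[1,-1,-1]
    if n=="wrist":
        th=np.arctan2(np.linalg.norm(c[...,:2],axis=-1),c[...,2]); s=th/np.linalg.norm(c[...,:2],axis=-1)
        return c[...,:2]*s[...,None]*K[0,0]+K[:2,2]
    return c[...,:2]/c[...,2:]*K[0,0]+K[:2,2]
def meet(a,b):
    (o,u),(p,v)=ray("top",a),ray("scene",b)
    s,t=np.linalg.lstsq(np.c_[u,-v],p-o,rcond=None)[0]
    return (o+s*u+p+t*v)/2, np.linalg.norm(o+s*u-p-t*v)
E
python3 - <<'E'
from h import *
for n,uv,z in[("nut",(316,228),38),("n2",(353,246),38),("n3",(359,284),38),("n4",(377,153),38),("stand",(231,208),52),("carton",(388,191),58),("tape",(183,278),25),("glue",(297,147),95)]:
    print(n,onz("top",uv,z).round(1))
print(meet((229,207.5),(257,181)))
im=cv2.imread("pics/top0.png")
a=cv2.resize(im[205:250,290:340],None,fx=8,fy=8,interpolation=2)
b=cv2.resize(im[180:235,203:260],None,fx=7,fy=7,interpolation=2)
h=max(a.shape[0],b.shape[0])
a=cv2.copyMakeBorder(a,0,h-a.shape[0],0,0,0);b=cv2.copyMakeBorder(b,0,h-b.shape[0],0,0,0)
cv2.imwrite("pics/crop1.png",np.hstack([a,b]))
E
```

```text
nut [526.8 -69.3  38. ]
n2 [ 480.7 -170.6   38. ]
n3 [ 379.2 -188.    38. ]
n4 [ 739.  -233.7   38. ]
stand [573.7 162.3  52. ]
carton [ 630.9 -260.5   58. ]
tape [381.9 288.   25. ]
glue [736.5 -10.6  95. ]
(array([572.88498037, 164.19930991,  80.93558685]), np.float64(2.285921046851048))
```

View pics/crop1.png

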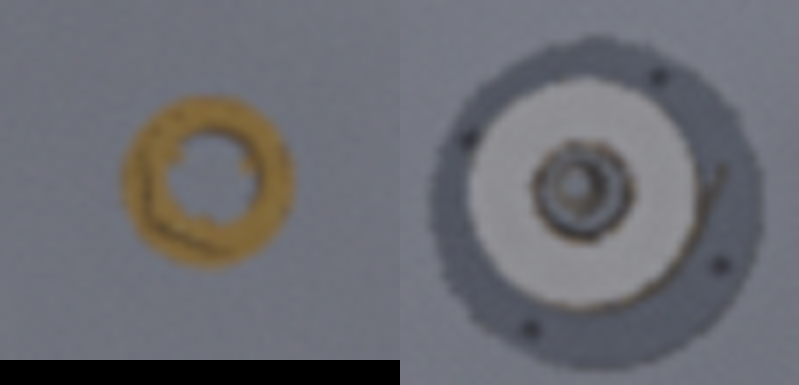

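Crop confirms: the left image is a brass flange nut with three lugs seen inside the bore, flange disc at crop (210,182). The stand and stud are at (580,190). I'll move over the nut for a close wrist view.

```bash
cat >> h.py <<'E'
def delta(x,y,z,yaw_deg):
    s=state(); A=R.from_euler("xyz",s["tcp_rot"]); B=R.from_euler("xyz",[np.pi,0,np.radians(yaw_deg)])
    print("t",round(s["t"],2),"pos",s["eef_pos"].round(1),"rpy",np.degrees(s["tcp_rot"]).round(2),"F",s["ft_force"].round(2),"M",s["moment"].round(2),"op",round(s["opening"]*95,1))
    print("row cm/deg",(A.inv().apply(np.array([x,y,z])-s["eef_pos"])/10).round(2),np.degrees((A.inv()*B).as_rotvec()).round(2))
E
python3 -c "
from h import *
print(onz('top',(315.7,227.2),4).round(1)); delta(500,-69,340,25)
m=camera_model('wrist');s=state();A=R.from_euler('xyz',s['tcp_rot']);print(m,A.inv().apply(m['xyz']-s['eef_pos']))"
```

```text
[531.3 -70.8   4. ]
t 0.1 pos [229.9 581.1 404.2] rpy [-1.7999e+02  6.0000e-02  6.8410e+01] F [0.38 0.13 0.02] M [-0.05 -0.05  0.01] op 95.1
row cm/deg [-50.51  49.03   6.47] [2.000e-02 6.000e-02 4.341e+01]
{'K': array([[325.1922621 ,   0.        , 280.24341404],
       [  0.        , 325.1922621 , 212.11824775],
       [  0.        ,   0.        ,   1.        ]]), 'xyz': array([163.15548167, 608.94848958, 383.62287283]), 'rotation': array([-0.25706994,  0.0016127 ,  1.19439408])} [  1.31497039 -72.33721725  20.59386468]
```

>>> {"op": "arm_command", "data": {
  "steps": [
    [-50.5, 49, 6.5, 0, 0, 43],
    [-50.5, 49, 6.5, 0, 0, 43],
    [-50.5, 49, 6.5, 0, 0, 43],
    [-50.5, 49, 6.5, 0, 0, 43],
    [-50.5, 49, 6.5, 0, 0, 43],
    [-50.5, 49, 6.5, 0, 0, 43],
    [-50.5, 49, 6.5, 0, 0, 43],
    [-50.5, 49, 6.5, 0, 0, 43],
    [-50.5, 49, 6.5, 0, 0, 43],
    [-50.5, 49, 6.5, 0, 0, 43],
    [-50.5, 49, 6.5, 0, 0, 43],
    [-50.5, 49, 6.5, 0, 0, 43]
  ]
}}

```text
t: 1.1
eef_pos: [421.1, 119.3, 358.6]
tcp_rot: [-3.142, -0.0, 0.444]
ft_force: [0.5, 1.1, 0.5]
opening: 0.997
```

```bash
python3 -c "
from h import *
delta(515,-70,340,25)"
```

```text
t 1.1 pos [421.1 119.3 358.6] rpy [-1.800e+02 -1.000e-02  2.541e+01] F [0.47 1.11 0.53] M [-0.   -0.02  0.03] op 94.7
row cm/deg [ 0.36 21.13  1.86] [-0.   -0.01  0.41]
```

>>> {"op": "arm_command", "data": {
  "steps": [
    [0.5, 20.5, 1.9, 0, 0, 0],
    [0.5, 20.5, 1.9, 0, 0, 0],
    [0.5, 20.5, 1.9, 0, 0, 0],
    [0.5, 20.5, 1.9, 0, 0, 0],
    [0.5, 20.5, 1.9, 0, 0, 0],
    [0.5, 20.5, 1.9, 0, 0, 0],
    [0.5, 20.5, 1.9, 0, 0, 0],
    [0.5, 20.5, 1.9, 0, 0, 0]
  ]
}}

```text
t: 1.77
eef_pos: [513.0, -61.5, 339.4]
tcp_rot: [-3.141, 0.001, 0.443]
ft_force: [0.3, -0.1, -0.2]
opening: 1.001
```

```bash
python3 - <<'E'
from h import *
delta(531,-70,340,25)
m=camera_model("wrist"); im=read_camera("wrist")[...,::-1]; cv2.imwrite("pics/w0.png",im)
np.save("pics/w0.npy",m,allow_pickle=True)
p=proj("wrist",np.array([530,-70,4]),m); print(p)
u,v=p.astype(int); c=im[max(v-70,0):v+70,max(u-90,0):u+90]; print(max(u-90,0),max(v-70,0))
cv2.imwrite("pics/w0c.png",cv2.resize(c,None,fx=4,fy=4,interpolation=2))
E
```

```text
t 1.77 pos [513.  -61.5 339.4] rpy [-1.7995e+02  5.0000e-02  2.5370e+01] F [ 0.3  -0.1  -0.25] M [-0.06  0.01 -0.04] op 95.1
row cm/deg [ 1.27  1.54 -0.06] [-0.05  0.05  0.37]
[292.01521918 217.26435839]
202 147
```

View pics/w0c.png

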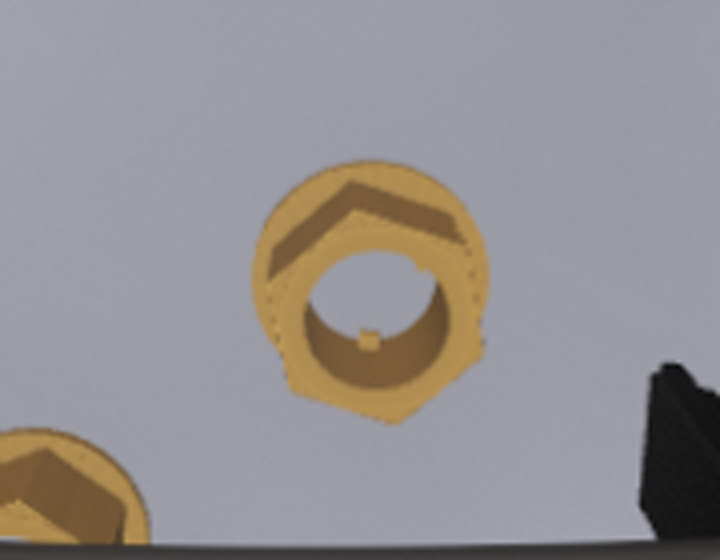

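Close view: nut's flange ellipse centred near crop (370,275). Its upper hex corners are at crop (353,210), (464,243), (484,352), (394,423), (292,393) and (268,281). I fit the pose from these corners and the flange outline.

```bash
python3 - <<'E'
from h import *
from scipy.optimize import least_squares
m=np.load("pics/w0.npy",allow_pickle=True).item()
C=np.array([(353,210),(464,243),(484,352),(394,423),(292,393),(268,281)])/4+[201.6,146.6]
F=np.array([(370,160),(253,275),(489,275)])/4+[201.6,146.6] # flange extremes
W=np.array([onz("wrist",c,38,m)[:2] for c in C]); print(W.round(1),W.mean(0))
def hexc(p):
    a=p[2]+np.radians(30+60*np.arange(6)); return np.c_[p[0]+26.56*np.cos(a),p[1]+26.56*np.sin(a),np.full(6,38.)]
def f(p):
    P=proj("wrist",hexc(p),m); D=np.linalg.norm(P[:,None]-C,axis=2); return D.min(0)
b=min((least_squares(f,[*W.mean(0),np.radians(a)]) for a in range(0,60,10)),key=lambda r:r.cost)
print(b.x[:2],np.degrees(b.x[2]),b.fun)
a=np.radians(np.arange(360)); P=proj("wrist",np.c_[b.x[0]+30*np.cos(a),b.x[1]+30*np.sin(a),np.full(360,4)],m)
print("flange pred top,left,right",(P[P[:,1].argmin()]-201.6)*4,(P.min(0)[0]-201.6)*4,(P.max(0)[0]-201.6)*4,(P.min(0)[1]-146.6)*4)
y=np.degrees(b.x[2]); c=min((y+60*k for k in range(-6,7)),key=lambda v:abs(v-25)); print("grip yaw",c); delta(b.x[0],b.x[1],270,c)
E
```

```text
[[515.8 -47.8]
 [541.5 -43.9]
 [557.4 -64.8]
 [546.4 -89.2]
 [521.9 -92.5]
 [505.7 -70.6]] [531.43689141 -68.12751876]
[531.46054308 -68.15275805] 37.02204003436868 [0.99093729 0.45169837 0.47100227 1.06560542 0.8536393  1.05564944]
flange pred top,left,right [370.03072631 -59.00787558] 250.6896956607212 488.6586283613061 160.9921244237837
grip yaw 37.02204003436868
t 1.82 pos [512.9 -60.9 339.6] rpy [-1.7996e+02  3.0000e-02  2.5440e+01] F [-0.22 -0.27  0.59] M [-0.09 -0.    0.06] op 94.8
row cm/deg [1.37 1.45 6.96] [ -0.04   0.03 -11.58]
```

>>> {"op": "arm_command", "data": {
  "steps": [
    [1.4, 1.4, 5, 0, 0, -11.5],
    [1.4, 1.4, 7, 0, 0, -11.5],
    [1.4, 1.4, 10, 0, 0, -11.5],
    [1.4, 1.4, 12, 0, 0, -11.5],
    [1.4, 1.4, 13.4, 0, 0, -11.5],
    [1.4, 1.4, 14.1, 0, 0, -11.5],
    [1.4, 1.4, 14.1, 0, 0, -11.5]
  ]
}}

```text
t: 2.4
eef_pos: [531.7, -67.2, 197.9]
tcp_rot: [-3.14, 0.001, 0.646]
ft_force: [0.3, 0.9, -0.2]
opening: 1.003
```

>>> {"op": "arm_command", "data": {
  "steps": [
    [0, 0, 0, 0, 0, 0],
    [0, 0, 0, 0, 0, 0],
    [0, 0, 0, 0, 0, 0],
    [0, 0, 0, 0, 0, 0],
    [0, 0, 0, 0, 0, 0],
    [0, 0, 0, 0, 0, 0],
    [0, 0, 0, 0, 0, 0],
    [0, 0, 0, 0, 0, 0],
    [0, 0, 0, 0, 0, 0],
    [0, 0, 0, 0, 0, 0]
  ],
  "jaw": 4.2
}}

```text
t: 3.23
eef_pos: [532.0, -68.4, 198.8]
tcp_rot: [-3.142, -0.0, 0.644]
ft_force: [-0.3, 0.4, 1.6]
opening: 0.483
```

```bash
python3 -c "
from h import *
delta(532.5,-69,198,37)"
```

```text
t 3.23 pos [532.  -68.4 198.8] rpy [-180.     -0.     36.91] F [-0.32  0.42  1.64] M [-0.13  0.1  -0.03] op 45.9
row cm/deg [0.   0.08 0.08] [-0.   -0.   -0.09]
```

>>> {"op": "arm_command", "data": {
  "steps": [
    [0, 0, -1, 0, 0, 0],
    [0, 0, -4, 0, 0, 0],
    [0, 0, -8, 0, 0, 0],
    [4, -2, -12, 0, 0, 0],
    [8, -4, -14, 0, 0, 0],
    [12, -6, -14, 0, 0, 0],
    [15, -7.8, -14, 0, 0, 0],
    [17, -8.8, -14, 0, 0, 0],
    [17, -8.8, -14, 0, 0, 0],
    [17, -8.8, -14, 0, 0, 0],
    [17, -8.8, -14, 0, 0, 0]
  ]
}}

```text
t: 4.15
eef_pos: [614.7, 104.2, 338.8]
tcp_rot: [-3.141, 0.001, 0.645]
ft_force: [-0.2, 0.9, -2.4]
opening: 0.48
```

```bash
python3 - <<'E'
from h import *
delta(573,163,300,37)
m=camera_model("wrist"); im=read_camera("wrist")[...,::-1]; cv2.imwrite("pics/w1.png",im)
np.save("pics/w1.npy",m,allow_pickle=True)
print(proj("wrist",np.array([[573,163,90],[573,163,0.]]),m))
cv2.imwrite("pics/w1v.png",cv2.resize(im,None,fx=1.4,fy=1.4,interpolation=2))
E
```

```text
t 4.15 pos [614.7 104.2 338.8] rpy [-1.7998e+02  4.0000e-02  3.6950e+01] F [-0.19  0.9  -2.4 ] M [-0.06  0.02  0.02] op 45.6
row cm/deg [ 0.21 -7.2   3.88] [-0.02  0.04 -0.05]
[[282.81420397 129.62886235]
 [282.16375086 129.31724478]]
```

View pics/w1v.png

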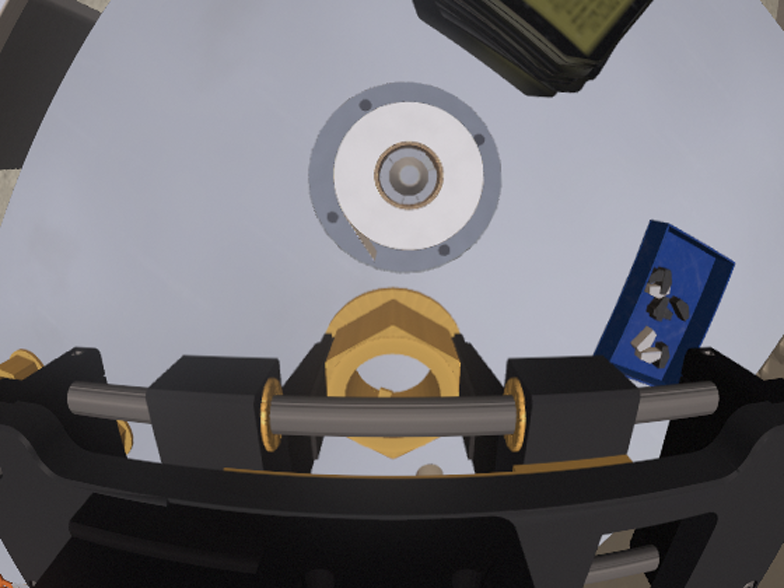

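Wrist view: stand foot spans (308–501, 82–272) in the view, roll and stud tip at (409,175). The nut is held level at (393,370). I'll refine the stand centre and the nut-in-grip offset.

```bash
python3 - <<'E'
from h import *
from scipy.optimize import least_squares
m=np.load("pics/w1.npy",allow_pickle=True).item(); im=cv2.imread("pics/w1.png")
s=state(); print(s["eef_pos"])
a=np.radians(np.arange(0,360,3))
def circ(c,r,z): return np.c_[c[0]+r*np.cos(a),c[1]+r*np.sin(a),np.full(len(a),z)]
g=cv2.GaussianBlur(im,(0,0),0.8).astype(float)
def samp(P): return np.stack([cv2.remap(g[...,k].astype(np.float32),P[:,0].astype(np.float32)[None],P[:,1].astype(np.float32)[None],1)[0] for k in range(3)],1)
def score(c,r,z,d=2.5): # mean colour contrast across the rim, median over angle
    A=samp(proj("wrist",circ(c,r-d,z),m));B=samp(proj("wrist",circ(c,r+d,z),m)); return np.median(np.abs((A-B).sum(1)))+np.mean(np.abs((A-B).sum(1)))
for n,r,z in[("foot",66,12),("roll",45,52)]:
    best=max(((score((x,y),r+dr,z),x,y,dr) for x in np.arange(566,580,.5) for y in np.arange(156,172,.5) for dr in(-1,0,1)))
    print(n,best)
print("tip",onz("wrist",(409/1.4-.3,175/1.4-.3),90,m))
print("nut flange pred view",)
P=proj("wrist",circ(s["eef_pos"],30,s["eef_pos"][2]-194.8),m)*1.4; print(P.min(0),P.max(0))
u,v=291,126; cv2.imwrite("pics/w1c.png",cv2.resize(im[v-28:v+28,u-28:u+28],None,fx=10,fy=10,interpolation=2))
E
```

```text
[614.65954247 103.53827667 338.85128536]
foot (np.float32(265.96985), np.float64(576.5), np.float64(169.0), -1)
roll (np.float32(469.8385), np.float64(576.5), np.float64(170.0), -1)
tip [575.90696178 169.54929861  90.        ]
nut flange pred view
[318.58442358 290.96109575] [462.5960548  423.70517146]
```

View pics/w1c.png

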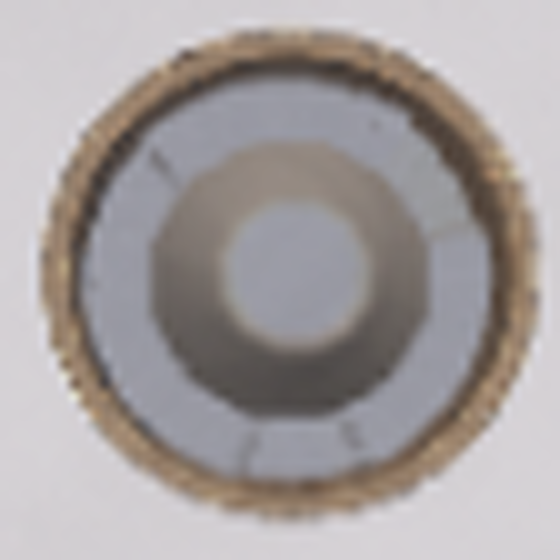

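Stud crop: centred at about (290,275), with radial marks in pairs near 18/60°, 138/178° and 255/291°. These are likely the ~40° entries, centred near world yaw 76° mod 120. The nut's lugs are near world 55° mod 120 at the current yaw. I'll set it down with the lugs about 45° clockwise of the entries (tool yaw ≈12°) so it lands on the lands.

>>> {"op": "arm_command", "data": {
  "steps": [
    [0.2, -2, 0, 0, 0, 6],
    [0.4, -4, 0, 0, 0, 12],
    [0.7, -6, 0, 0, 0, 18],
    [0.8, -7.4, 1, 0, 0, 25],
    [0.8, -7.4, 3, 0, 0, 25],
    [0.8, -7.4, 4.5, 0, 0, 25],
    [0.8, -7.4, 4.5, 0, 0, 25],
    [0.8, -7.4, 4.5, 0, 0, 25]
  ]
}}

```text
t: 4.87
eef_pos: [577.0, 167.0, 293.7]
tcp_rot: [-3.141, 0.001, 0.206]
ft_force: [0.4, 0.7, -1.2]
opening: 0.484
```

```bash
python3 - <<'E'
from h import *
delta(576.5,168.5,294,12); print(state()["joints"].round(2))
m=camera_model("wrist"); im=read_camera("wrist")[...,::-1]; sc=read_camera("scene")[...,::-1]
cv2.imwrite("pics/w2.png",im); cv2.imwrite("pics/s2.png",sc)
q=proj("scene",np.array([576,169,85.])).astype(int); print(q)
A=cv2.resize(im[200:420,170:390],(440,440),interpolation=2)
B=cv2.resize(sc[q[1]-27:q[1]+28,q[0]-22:q[0]+23],(360,440),interpolation=2)
cv2.imwrite("pics/c2.png",np.hstack([A,B]))
E
```

```text
t 4.87 pos [577.  167.  293.7] rpy [-1.7999e+02  8.0000e-02  1.1830e+01] F [ 0.37  0.7  -1.17] M [-0.1   0.04 -0.05] op 46.0
row cm/deg [-0.02 -0.15 -0.03] [-0.01  0.08 -0.17]
[ 0.17  0.59  1.73  0.    0.83 -0.03]
[256 178]
```

View pics/c2.png

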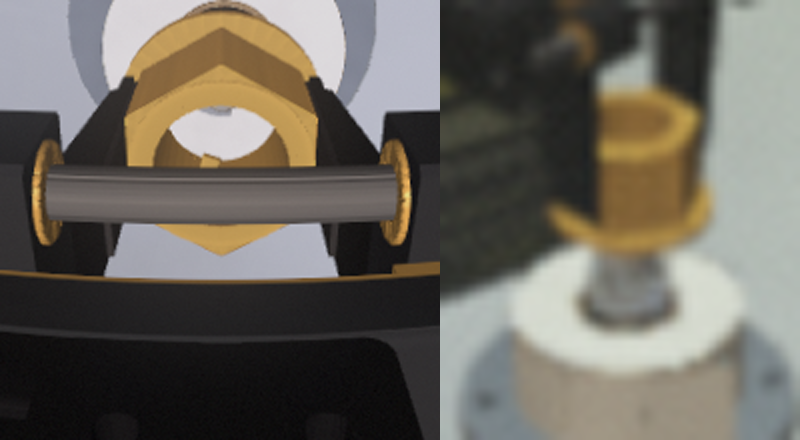

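The nut hangs over the stud tip. In the scene half, flange centre ≈630 against roll centre ≈627. In the wrist half, the stud shows centred through the bore at ≈(225,108). Lowering.

>>> {"op": "arm_command", "data": {
  "steps": [
    [0, -0.15, 0, 0, 0, 0],
    [0, -0.15, 0.4, 0, 0, 0],
    [0, -0.15, 0.8, 0, 0, 0],
    [0, -0.15, 1.2, 0, 0, 0],
    [0, -0.15, 1.6, 0, 0, 0],
    [0, -0.15, 2.0, 0, 0, 0],
    [0, -0.15, 2.0, 0, 0, 0]
  ]
}}

```text
t: 5.55
eef_pos: [576.6, 169.6, 272.7]
tcp_rot: [-3.141, 0.001, 0.208]
ft_force: [0.8, -0.6, -1.3]
opening: 0.479
```

```bash
python3 -c "
from h import *
delta(576.5,168.5,265,12)"
```

```text
t 5.55 pos [576.6 169.6 272.7] rpy [-1.7999e+02  8.0000e-02  1.1920e+01] F [ 0.76 -0.61 -1.35] M [-0.04  0.04  0.01] op 45.5
row cm/deg [-0.03  0.1   0.77] [-0.01  0.08 -0.08]
```

>>> {"op": "arm_command", "data": {
  "steps": [
    [0, 0, 0.3, 0, 0, 0],
    [0, 0, 0.6, 0, 0, 0],
    [0, 0, 0.7, 0, 0, 0],
    [0, 0, 0.8, 0, 0, 0],
    [0, 0, 0.8, 0, 0, 0]
  ]
}}

```text
t: 5.97
eef_pos: [576.7, 169.6, 265.6]
tcp_rot: [-3.142, 0.0, 0.208]
ft_force: [-0.5, 0.3, -0.3]
opening: 0.479
```

>>> {"op": "arm_command", "data": {
  "steps": [
    [0, 0, 0.1, 0, 0, 0],
    [0, 0, 0.2, 0, 0, 0],
    [0, 0, 0.2, 0, 0, 0]
  ]
}}

```text
t: 6.22
eef_pos: [576.7, 169.6, 263.7]
tcp_rot: [-3.142, 0.0, 0.208]
ft_force: [-0.1, -0.5, -1.1]
opening: 0.482
```

>>> {"op": "arm_command", "data": {
  "steps": [
    [0, 0, 0.1, 0, 0, 0],
    [0, 0, 0.1, 0, 0, 0]
  ]
}}

```text
t: 6.38
eef_pos: [576.7, 169.6, 262.6]
tcp_rot: [-3.142, 0.0, 0.208]
ft_force: [0.6, -0.1, -0.6]
opening: 0.48
```

>>> {"op": "arm_command", "data": {
  "steps": [
    [0, 0, 0.1, 0, 0, 0],
    [0, 0, 0.1, 0, 0, 0]
  ]
}}

```text
t: 6.55
eef_pos: [576.7, 169.6, 261.6]
tcp_rot: [-3.141, 0.0, 0.208]
ft_force: [-0.6, 0.1, -0.7]
opening: 0.488
```

>>> {"op": "arm_command", "data": {
  "steps": [
    [0, 0, 0.1, 0, 0, 0],
    [0, 0, 0.1, 0, 0, 0]
  ]
}}

```text
t: 6.72
eef_pos: [576.8, 169.6, 260.8]
tcp_rot: [-3.142, -0.0, 0.208]
ft_force: [-0.3, 0.1, 1.3]
opening: 0.481
```

>>> {"op": "arm_command", "data": {
  "steps": [
    [0, 0, 0.05, 0, 0, 0],
    [0, 0, 0.05, 0, 0, 0]
  ]
}}

```text
t: 6.88
eef_pos: [576.7, 169.6, 260.7]
tcp_rot: [-3.142, -0.001, 0.208]
ft_force: [-1.1, -0.4, 4.5]
opening: 0.48
```

Light contact (about 5 N) at 62 mm, so it sits on the lands. Backing off anticlockwise.

>>> {"op": "arm_command", "data": {
  "steps": [
    [0, 0, 0, 0, 0, -4],
    [0, 0, 0, 0, 0, -8],
    [0, 0, 0, 0, 0, -12],
    [0, 0, 0, 0, 0, -16],
    [0, 0, 0, 0, 0, -20],
    [0, 0, 0, 0, 0, -20]
  ]
}}

```text
t: 7.38
eef_pos: [576.8, 169.6, 260.6]
tcp_rot: [3.141, -0.001, 0.56]
ft_force: [0.4, 1.0, 3.9]
opening: 0.481
```

```bash
python3 -c "
from h import *
delta(576.5,169.5,260,32)"
```

```text
t 7.38 pos [576.8 169.6 260.6] rpy [ 1.7999e+02 -5.0000e-02  3.2090e+01] F [0.4  1.02 3.93] M [-0.01  0.16  0.02] op 45.7
row cm/deg [-0.04 -0.    0.06] [ 0.01 -0.05  0.09]
```

Still on the lands, with light push and little torque. Continuing in small steps.

>>> {"op": "arm_command", "data": {
  "steps": [
    [0, 0, 0, 0, 0, -4],
    [0, 0, 0, 0, 0, -8],
    [0, 0, 0, 0, 0, -12],
    [0, 0, 0, 0, 0, -12]
  ]
}}

```text
t: 7.72
eef_pos: [576.7, 169.7, 260.6]
tcp_rot: [-3.142, -0.0, 0.768]
ft_force: [-1.5, -0.6, 4.4]
opening: 0.484
```

>>> {"op": "arm_command", "data": {
  "steps": [
    [0, 0, 0, 0, 0, -3],
    [0, 0, 0, 0, 0, -6],
    [0, 0, 0, 0, 0, -6]
  ]
}}

```text
t: 7.97
eef_pos: [576.6, 169.6, 260.1]
tcp_rot: [-3.141, 0.0, 0.871]
ft_force: [0.2, -1.0, -0.1]
opening: 0.48
```

The push vanished at yaw 50°, so the lugs have run off the lands, close to where the picture predicted. A bit further, then lower into the entry.

>>> {"op": "arm_command", "data": {
  "steps": [
    [0, 0, 0, 0, 0, -3],
    [0, 0, 0, 0, 0, -6],
    [0, 0, 0.1, 0, 0, -6],
    [0, 0, 0.2, 0, 0, -6],
    [0, 0, 0.2, 0, 0, -6]
  ]
}}

```text
t: 8.38
eef_pos: [576.7, 169.5, 257.9]
tcp_rot: [-3.141, 0.0, 0.973]
ft_force: [-0.6, -2.0, -0.9]
opening: 0.484
```

```bash
python3 -c "
from h import *
delta(576.5,169.5,255.5,56)"
```

```text
t 8.38 pos [576.7 169.5 257.9] rpy [-1.7998e+02  2.0000e-02  5.5730e+01] F [-0.63 -1.95 -0.87] M [-0.29  0.12  0.05] op 46.0
row cm/deg [-0.01 -0.02  0.24] [-0.02  0.02 -0.27]
```

>>> {"op": "arm_command", "data": {
  "steps": [
    [0, 0, 0.1, 0, 0, 0],
    [0, 0, 0.2, 0, 0, 0],
    [0, 0, 0.2, 0, 0, 0]
  ]
}}

```text
t: 8.63
eef_pos: [576.7, 169.5, 256.0]
tcp_rot: [-3.141, 0.0, 0.975]
ft_force: [-0.9, -1.7, -0.4]
opening: 0.481
```

>>> {"op": "arm_command", "data": {
  "steps": [
    [0, 0, 0.05, 0, 0, 0],
    [0, 0, 0.1, 0, 0, 0],
    [0, 0, 0.1, 0, 0, 0]
  ]
}}

```text
t: 8.88
eef_pos: [576.6, 169.5, 255.7]
tcp_rot: [3.141, 0.0, 0.976]
ft_force: [-3.4, -2.7, 5.6]
opening: 0.485
```

Dropped about 5 mm: light floor contact with the underside at 56.9 mm. Now screwing clockwise at 0.05 mm/deg, watching forces.

>>> {"op": "arm_command", "data": {
  "steps": [
    [-0.03, 0, -0.05, 0, 0, 0],
    [-0.03, 0, -0.03, 0, 0, 5],
    [-0.03, 0, 0, 0, 0, 10],
    [-0.03, 0, 0.02, 0, 0, 15],
    [-0.03, 0, 0.05, 0, 0, 20],
    [-0.03, 0, 0.05, 0, 0, 20]
  ]
}}

```text
t: 9.38
eef_pos: [576.7, 169.5, 254.8]
tcp_rot: [3.141, -0.001, 0.623]
ft_force: [-0.3, -1.3, 0.3]
opening: 0.482
```

```bash
python3 -c "
from h import *
delta(576.5,169.5,255.5,36)"
```

```text
t 9.38 pos [576.7 169.5 254.8] rpy [ 1.7999e+02 -5.0000e-02  3.5670e+01] F [-0.33 -1.34  0.3 ] M [-0.19  0.1  -0.01] op 45.8
row cm/deg [-0.02 -0.02 -0.07] [ 0.01 -0.05 -0.33]
```

>>> {"op": "arm_command", "data": {
  "steps": [
    [0, 0, 0.025, 0, 0, 5],
    [0, 0, 0.05, 0, 0, 10],
    [0, 0, 0.075, 0, 0, 15],
    [0, 0, 0.1, 0, 0, 20],
    [0, 0, 0.1, 0, 0, 20]
  ]
}}

```text
t: 9.8
eef_pos: [576.6, 169.5, 253.7]
tcp_rot: [-3.141, -0.001, 0.276]
ft_force: [-0.2, -0.4, -1.0]
opening: 0.483
```

>>> {"op": "arm_command", "data": {
  "steps": [
    [0, 0, 0.025, 0, 0, 5],
    [0, 0, 0.05, 0, 0, 10],
    [0, 0, 0.075, 0, 0, 15],
    [0, 0, 0.1, 0, 0, 20],
    [0, 0, 0.1, 0, 0, 20]
  ]
}}

```text
t: 10.22
eef_pos: [576.6, 169.5, 252.7]
tcp_rot: [-3.141, -0.0, -0.071]
ft_force: [-0.4, 0.3, -1.6]
opening: 0.487
```

```bash
python3 -c "
from h import *
delta(576.5,169.5,250,-4)"
```

```text
t 10.22 pos [576.6 169.5 252.7] rpy [-1.7998e+02 -1.0000e-02 -4.0500e+00] F [-0.42  0.32 -1.58] M [-0.11  0.11 -0.04] op 46.3
row cm/deg [-0.01 -0.    0.27] [-0.02 -0.01 -0.05]
```

>>> {"op": "arm_command", "data": {
  "steps": [
    [0, 0, 0.025, 0, 0, 5],
    [0, 0, 0.05, 0, 0, 10],
    [0, 0, 0.075, 0, 0, 15],
    [0, 0, 0.1, 0, 0, 20],
    [0, 0, 0.1, 0, 0, 20]
  ]
}}

```text
t: 10.63
eef_pos: [576.6, 169.4, 251.8]
tcp_rot: [-3.141, -0.0, -0.418]
ft_force: [0.4, 0.4, -0.3]
opening: 0.483
```

>>> {"op": "arm_command", "data": {
  "steps": [
    [0, 0, 0.025, 0, 0, 5],
    [0, 0, 0.05, 0, 0, 10],
    [0, 0, 0.05, 0, 0, 10]
  ]
}}

```text
t: 10.88
eef_pos: [576.7, 169.4, 251.3]
tcp_rot: [-3.141, -0.0, -0.592]
ft_force: [0.8, 0.6, 0.1]
opening: 0.485
```

>>> {"op": "arm_command", "data": {
  "steps": [
    [0, 0, 0.025, 0, 0, 5],
    [0, 0, 0.05, 0, 0, 10],
    [0, 0, 0.05, 0, 0, 10]
  ]
}}

```text
t: 11.13
eef_pos: [576.7, 169.3, 250.9]
tcp_rot: [-3.141, -0.0, -0.766]
ft_force: [0.4, -1.3, -0.1]
opening: 0.481
```

```bash
python3 -c "
from h import *
delta(576.5,169.5,250,-44)"
```

```text
t 11.13 pos [576.7 169.3 250.9] rpy [-1.7996e+02 -3.0000e-02 -4.3880e+01] F [ 0.4  -1.26 -0.15] M [-0.25 -0.11 -0.  ] op 45.7
row cm/deg [-0.03  0.01  0.09] [-0.04 -0.03  0.12]
```

>>> {"op": "arm_command", "data": {
  "steps": [
    [0, 0, 0.02, 0, 0, 4],
    [0, 0, 0.04, 0, 0, 8],
    [0, 0, 0.04, 0, 0, 8]
  ]
}}

```text
t: 11.38
eef_pos: [576.8, 169.3, 250.8]
tcp_rot: [-3.14, -0.001, -0.904]
ft_force: [2.0, -1.3, 2.7]
opening: 0.481
```

>>> {"op": "arm_command", "data": {
  "steps": [
    [0, 0, 0.02, 0, 0, 4],
    [0, 0, 0.03, 0, 0, 6],
    [0, 0, 0.03, 0, 0, 6]
  ]
}}

```text
t: 11.63
eef_pos: [576.9, 169.3, 250.8]
tcp_rot: [-3.14, -0.001, -1.007]
ft_force: [0.9, -1.3, 5.8]
opening: 0.483
```

```bash
python3 -c "
from h import *
delta(576.5,169.5,250,-58)"
```

```text
t 11.63 pos [576.9 169.3 250.8] rpy [-1.799e+02 -4.000e-02 -5.772e+01] F [ 0.92 -1.26  5.76] M [-0.21  0.07 -0.08] op 45.9
row cm/deg [-0.04  0.02  0.08] [-0.1  -0.04  0.28]
```

Seated: z stopped at 250.8 (underside 52 mm) with about 6 N push. A small snug turn, relax the push, then release.

>>> {"op": "arm_command", "data": {
  "steps": [
    [0, 0, -0.03, 0, 0, 4],
    [0, 0, -0.05, 0, 0, 8],
    [0, 0, -0.05, 0, 0, 8]
  ]
}}

```text
t: 11.88
eef_pos: [577.0, 169.2, 250.9]
tcp_rot: [-3.14, -0.001, -1.149]
ft_force: [3.4, -2.3, 1.4]
opening: 0.483
```

```bash
python3 -c "
from h import *
delta(576.5,169.5,250,-66)"
```

```text
t 11.88 pos [577.  169.2 250.9] rpy [-1.799e+02 -3.000e-02 -6.584e+01] F [ 3.41 -2.27  1.38] M [-0.5  -0.5  -0.13] op 45.8
row cm/deg [-0.05  0.03  0.09] [-0.1  -0.03  0.16]
```

Gentle and down. Releasing.

>>> {"op": "arm_command", "data": {
  "steps": [
    [0, 0, 0, 0, 0, 0],
    [0, 0, 0, 0, 0, 0],
    [0, 0, 0, 0, 0, 0],
    [0, 0, 0, 0, 0, 0],
    [0, 0, 0, 0, 0, 0],
    [0, 0, 0, 0, 0, 0],
    [0, 0, 0, 0, 0, 0],
    [0, 0, 0, 0, 0, 0]
  ],
  "jaw": 7
}}

```text
t: 12.55
eef_pos: [576.5, 169.3, 250.5]
tcp_rot: [-3.142, 0.0, -1.153]
ft_force: [-0.2, -0.9, 0.4]
opening: 0.732
```

>>> {"op": "arm_command", "data": {
  "steps": [
    [0, 0, -1, 0, 0, 0],
    [0, 0, -3, 0, 0, 0],
    [0, 0, -6, 0, 0, 0],
    [0, 0, -9, 0, 0, 0],
    [0, 0, -12, 0, 0, 0],
    [0, 0, -14, 0, 0, 0],
    [0, 0, -14, 0, 0, 0],
    [0, 0, -14, 0, 0, 0]
  ]
}}

```text
t: 13.22
eef_pos: [576.3, 169.3, 392.1]
tcp_rot: [-3.139, -0.001, -1.153]
ft_force: [-0.5, 0.5, -0.7]
opening: 0.74
```

```bash
python3 - <<'E'
from h import *
delta(576.5,169.5,390,-66)
w=read_camera("wrist")[...,::-1]; s=read_camera("scene")[...,::-1]; t=read_camera("top")[...,::-1]
np.save("pics/wl.npy",camera_model("wrist"),allow_pickle=True)
A=cv2.resize(w[130:330,190:390],(400,400),interpolation=2); B=cv2.resize(s[150:220,222:292],(400,400),interpolation=2)
cv2.imwrite("pics/end.png",np.hstack([A,B]))
t0=cv2.imread("pics/top0.png"); d=cv2.absdiff(t0,t).max(2)
for n,(u,v) in dict(carton=(388,191),tape=(183,278),glue=(297,150)).items(): print(n,d[v-25:v+25,u-27:u+27].max(),d[v-25:v+25,u-27:u+27].mean())
E
```

```text
t 13.22 pos [576.3 169.3 392.1] rpy [-1.7985e+02 -3.0000e-02 -6.6080e+01] F [-0.5   0.5  -0.67] M [-0.1   0.2   0.02] op 70.3
row cm/deg [-0.01 -0.03  0.21] [-0.15 -0.03 -0.08]
carton 21 12.612962962962962
tape 98 59.187407407407406
glue 21 16.504814814814814
```

View pics/end.png

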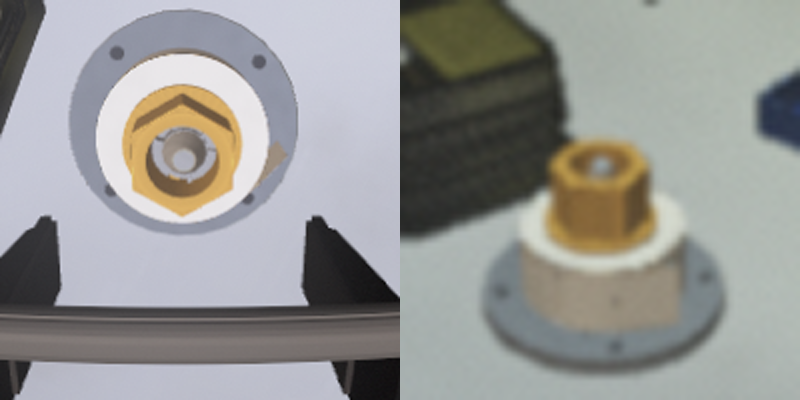

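The nut sits level on the roll with its flange flush, stud tip centred in the bore. The tape region of the top view changed, probably because the arm hides it; a quick check with the scene camera.

```bash
python3 - <<'E'
from h import *
s=read_camera("scene")[...,::-1]; s0=cv2.imread("pics/scene0.png")
f=lambda i:cv2.inRange(cv2.cvtColor(i[180:218,160:208],cv2.COLOR_BGR2HSV),(8,60,60),(30,255,255))
for i in(s0,s): m=cv2.moments(f(i),True); print(m["m00"],m["m10"]/max(m["m00"],1),m["m01"]/max(m["m00"],1))
cv2.imwrite("pics/tape.png",np.hstack([cv2.resize(i[150:230,130:230],None,fx=4,fy=4) for i in(s0,s)]))
E
```

```text
421.0 22.46080760095012 19.80997624703088
423.0 22.444444444444443 19.822695035460992
```

View pics/tape.png

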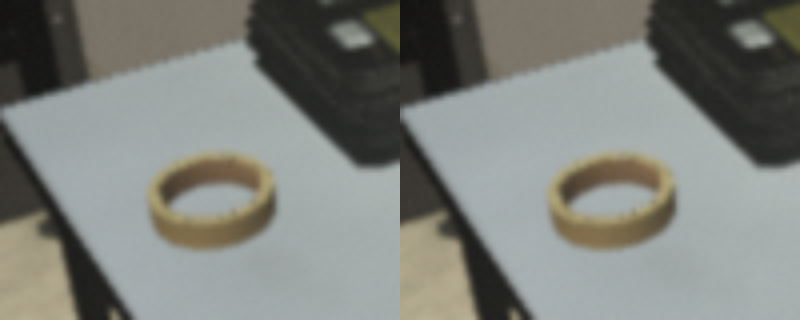

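The tape has not moved (before and after are identical at (210,200)). Handing in.

```bash
python3 -c "
from cell import *
print(job_done())"
```

```text
the job is handed in; nothing more can be done
None
```

The nut is screwed down on the label roll, released, and the job is handed in at about 13.4 s of the 72 s allowed.

I gripped the leftmost nut and set it on the stud's lands, with contact at about 62 mm and 5 N. Backing it off anticlockwise by about 40–45° made it drop in, down to about 56.9 mm. Turning it about 120° clockwise from there stopped its flange on the roll at about 52 mm. The highest force I read during all of this was about 6–7 N.

**Last checks:**
- **Nut:** the final pictures show it level on the roll, with the stud tip centred in the bore and the gripper clear.
- **Tape:** the top view had changed where the tape lies, so I compared scene pictures. The tape is within 0.02 px of where it started; the arm was probably hiding it from the top camera.
- **Carton and glue stick:** the top view showed only slight brightness changes around them, and nothing went near them.
- **Stand position:** the first top-camera estimate was about 6 mm off the wrist-camera one. I used the wrist value, and the fit confirmed it.

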